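# Open the child-safe bottle locker

## Robot

A 6-joint arm with a two-finger parallel gripper is mounted at the origin on a cart in front of the work surface, level with it; the furniture and walls round the work are solid. World frame = base frame: x ahead of the robot, y to its left, z up, the work surface at z = 0. Lengths are in m, angles in rad, forces in N, time in s.
With the tool pointing down it reaches from about 0.3 to 1 m from the base axis. Payload 5.1 kg.
Tool frame: the origin (TCP) lies where the fingers leave the gripper's body, on its centre line; the fingertips stand 78 mm ahead of it and the grasp point (between the pads) lies 59 mm ahead of it; z points along the fingers, y is the direction in which the jaws open and shut (so a half turn about z gives the same grasp; the last joint's range is limited). The gripper opens to 95 mm and grips with 3 to 60 N. Pads are 20 mm wide; open, the fingers measure 119 mm over their backs; the gripper's body (75 mm by 180 mm) begins 59 mm behind the grasp point.
Start: joints at [-0.751, 0.124, 1.65, -0, 1.367, -0.083], TCP at [0.51, -0.403, 0.292] pointing down, gripper open.
Joint ranges: [-2.61, 2.61], [-1.02, 2.33], [0.03, 2.71], [-1.35, 4.49], [0.32, 2.68], [-2.91, 2.91]. Speed limits (rad/s): [2.57, 2.57, 3.14, 3.14, 3.14, 3.14].

## Interface

Orientations are given as [roll, pitch, yaw] about the fixed x, y, z axes, in that order (R = Rz(yaw) Ry(pitch) Rx(roll)).
In Python, from plant import manip gives the robot as it stands.
- The arm moves only by the tool play_rows, never from a script. Its argument "steps" is a list that holds one entry, the list of rows, each a list of 5 numbers: the closure, from 0 (fully open) to 1 (shut), then the shift along the world's x, y, z in mm, then the turn about the world's z in degrees. In form: [[[gripper, tx, ty, tz, turn], ...]]. A call has 1 to 12 rows; each row shifts and turns the pose as measured when the row begins; what a row does not reach is not made up. A row lasts 1/12 s, in which the tool goes at most 41.7 mm and 7.16 degrees, less where a joint would pass 70% of its speed; a pose out of reach is approached as far as the arm can. A call is refused whole if a number of a shift passes 41.7 or a number of a turn 7.16, either way. A call with a gripper value outside its range is refused whole. The fingers move at their own pace and stop on an object; "squeeze" is the grip in N (left out, the last holds). Time passes only in rows, so rows that do not move let the fingers close. It gives the time, the measured TCP pose, the force and the opening at its end, in the units of the state.
- manip.observe(): the state, without advancing time (a new reading comes with each control period).
- manip.grab_frame(name): name is "scene" or "top" or "wrist"; returns the picture (384x512x3 uint8, blue, green, red); there is no depth.
- manip.get_calibration(name): a dict with "fovy" (degrees; the focal length in pixels is half the picture's height over the tangent of half this angle, whatever the lens; pixels are square), "cx", "cy" (the principal point, pixels), "k1" (the pictures are not rectified: a ray, as slopes to the right and down, at radius r is drawn at 1 + k1 r^2 times it, then the intrinsics apply), "R" (3x3) and "t" (3): a world point X has camera coordinates R X + t. Camera axes: x right, y down, z forward; pixel columns grow to the right and rows downward; lengths in m; the calibration is good to about 2 mm. A picture is of the moment at which its call begins: read the wrist's pose just before it. get_calibration takes no time and is no camera call; for the wrist camera it gives the pose at the moment of the call.
- manip.job_done(): hands the job in, once; it reports no verdict.
The state is a dict: "t": time; "joints": joint angles; "joint_vel": joint speeds; "effort": joint torques, N m; "position": TCP position; "ee_rot": TCP orientation; "force": force on the tool from outside, world axes, zero at the start; "torque": the same for the moment, N m; "width": finger opening in m.
Only numpy, scipy, OpenCV 4.12 (cv2) and the standard library are available. Lean on these libraries where they do the work, as an engineer would, in place of code of your own. Each camera call takes 0.05 s, during which the arm holds its last target.

## Task

Open the child-safe white box on the worktop: slide its safety tab fully aside, tip the upright horn of the steel latch well back so that its hook lifts off the keeper, then swing the lid up until it stands open about upright by itself. Leave the tab slid aside and the latch tipped, and do not disturb the things standing round the box.

Things in the scene. Friction and masses are not known exactly. Their poses are not given: they have to be found in the camera images.
- locker: White plastic box 150 mm deep (x) by 200 mm wide (y), 86 mm high with its lid shut, screwed to the worktop and standing turned by some yaw. Origin: centre of its underside on the worktop; its own x points from its front to its back, y to its left as seen from the front, z up. The lid is hinged along the back; the latch hangs at the middle of the front; the safety tab is on top of the lid at the front, left (+y) of the latch.
- latch_horn (a point): A point on the latch's horn, the steel plate that stands up over the middle of the box's front edge: 44 mm wide (y), 5 mm thick (x), reaching from 3 to 48 mm above the latch's pin. The pin lies along y, 14 mm in front of the box's front wall (89 mm in front of the box's centre) and 86 mm above the worktop, level with the top of the lid. This point is in the middle of the width, 30 mm from the pin, so 116 mm above the worktop while latched. It turns with the latch.
- latch (a joint): Latch angle (rad), 0 = latched, with the horn upright and the hook plate (36 mm wide, 51 mm long) hanging in front of the box with its toe under the keeper. It grows as the horn tips back towards the back of the box and the hook swings out and up; stop at 1.05. The toe is clear of the keeper at about 0.2, but 0.8 or more is 'tipped'. Stays where it is left; pushing the horn back takes about 2 to 3 N. While the tab stands behind the horn it cannot pass about 0.07.
- tab_fin (a point): Centre of the upright part of the safety tab's thumb fin: a steel fin 8 mm thick (y), 24 mm wide (x), its top 15 mm above this point and 49 mm above the lid's top (135 mm above the worktop). At tab value 0 it is 60 mm left (+y) of the box's middle and 68 mm in front of its centre. A nose bar, reaching up 21 mm above the lid's top, runs from the fin's foot towards -y and stands 1 mm behind the horn.
- tab (a joint): Slide of the safety tab along the box's +y (m): 0 = locked, with its nose overlapping the left half of the horn's back by 18 mm; 0.030 = fully aside (stop). Starts between 0 and 0.005; stays where it is left; about 2 N moves it. Push the fin's -y face towards +y.
- lid_edge (a point): A point on the lid's front edge (mid-thickness; the lid is 12 mm thick), 65 mm to the right (-y) of the box's middle, 155 mm from the hinge line. It moves with the lid. It is a clear place to push the lid up and back.
- lid_hinge (a point): Middle of the lid's hinge line, which runs along the box's y, 75 mm behind the box's centre and 80 mm above the worktop.
- lid (a joint): Lid angle (rad), 0 = shut, 1.57 = upright, stop at 1.75. Held shut by the latch. A spring makes the lid pop up by itself to about 0.4 rad when the hook is off the keeper (slowly, and only as far as nothing is in its way); from there it is pushed on with under 2 N at the front edge and stays where it is left. It carries the latch and the tab.
- cup: grey-white rounded dosing cup, 66 mm wide, 50 mm high, stands loose to the right of the box. Bystander.
- tape: dark roll of tape lying flat, 58 mm wide, 19 mm high, loose, to the left of the box. Bystander.
- peg_a: wooden clothes peg, 72 x 15 x 12 mm, loose, in front of the box's right corner. Bystander.
- tin: low grey tin, 70 x 114 x 37 mm, loose, to the right. Bystander.
- cards: clear card holder with a card, 40 x 96 x 54 mm, loose, to the left. Bystander. (Each bystander's origin is the centre of its underside.)

How it is judged:
On the way, in this order (a step that is already met when the one before it is completed fails the run):
1. the safety tab is slid aside, out from behind the horn (at least 24 mm) (value of joint tab above 0.024 m), for 0.2 s.
2. the latch is tipped back with its hook off the keeper (latch over 0.6 rad) (value of joint tab above 0.024 m and value of joint latch above 0.6 rad), for 0.2 s.
At the end, for the whole second after the job is handed in: The lid stands open by itself at more than 1.2 rad (about 70 degrees) and is at rest, the safety tab is still aside (over 22 mm) and the latch still tipped (over 0.5 rad) (value of joint lid between 1.2 and 1.78 rad and velocity of joint lid between -0.05 and 0.05 rad/s and value of joint tab above 0.022 m and value of joint latch above 0.5 rad); the robot touches nothing.
It fails at once if the cup is shoved away or knocked over (moved over 30 mm) (distance of cup from where it was at the start of the episode above 0.03 m).
It fails at once if the tape roll is shoved away or knocked over (moved over 30 mm) (distance of tape from where it was at the start of the episode above 0.03 m).
It fails at once if the clothes peg is shoved away or knocked over (moved over 30 mm) (distance of peg_a from where it was at the start of the episode above 0.03 m).
It fails at once if the sewing tin is shoved away or knocked over (moved over 30 mm) (distance of tin from where it was at the start of the episode above 0.03 m).
It fails at once if the card holder is shoved away or knocked over (moved over 30 mm) (distance of cards from where it was at the start of the episode above 0.03 m).
It also fails if it takes over 48 s, if anything falls off the work surface, if the arm or the gripper's body presses on something with over 40 N, if the wrist force passes 120 N, or if a joint passes its speed limit or range.

## Working session

There is one attempt and no reset: what is moved stays moved. The work goes in short steps, Python scripts to look and compute and a tool call to move; the robot and the scene stay as the last step left them, time stands still between calls to the robot, and variables do not carry over. Pictures are saved under pics/ and viewed, and the job is handed in when it is done.

Besides the shell and the picture viewer there is one more tool, called by a JSON object that holds its "name" and its "arguments", one argument or row to a line. play_rows: Moves the arm, as the interface text tells. Its arguments: {"type":"object","properties":{"steps":{"type":"array","items":{"type":"array","items":{"type":"array","items":{"type":"number"}}}},"squeeze":{"type":"number"}},"required":["steps"]}

```bash
mkdir -p pics; ls; python3 - <<'E'
from plant import manip
import cv2
print(manip.observe())
for n in ("scene","top","wrist"):
    c=manip.get_calibration(n); print(n,c)
    cv2.imwrite(f"pics/{n}0.png",manip.grab_frame(n))
E
```

```text
pics
{'t': 0.0, 'joints': array([-7.50624474e-01,  1.24461592e-01,  1.65166450e+00, -1.34843714e-05,
        1.36747609e+00, -8.25963490e-02]), 'joint_vel': array([ 0.00075185, -0.00071672, -0.00093361, -0.00030092,  0.00030285,
        0.0010453 ]), 'effort': array([ 6.33378747e-06, -4.17595160e+01, -3.59933817e+01,  7.73975160e-02,
        4.92180849e-02, -1.79043441e-04]), 'position': array([ 0.50990947, -0.40233102,  0.29102066]), 'ee_rot': array([-3.13958890e+00, -1.52634079e-04,  9.02770785e-01]), 'force': array([-0.31112146, -0.35291411,  0.33955999]), 'torque': array([0.02037984, 0.00042666, 0.00396771]), 'width': 0.09508338746065129}
scene {'fovy': 56.59064511577919, 'cx': 257.12769304248616, 'cy': 189.6381668633268, 'k1': -0.07627150072556957, 'R': array([[-0.57444463, -0.81842778, -0.01375986],
       [-0.42551816,  0.31294193, -0.84911815],
       [ 0.69924793, -0.48191629, -0.5280237 ]]), 't': array([0.31143051, 0.29623943, 0.91058999])}
top {'fovy': 57.43537678741647, 'cx': 253.60366889292698, 'cy': 192.20214726820146, 'k1': -0.0039545073096217435, 'R': array([[ 9.42639856e-03, -9.99953132e-01,  2.20814842e-03],
       [-9.81193921e-01, -9.67526957e-03, -1.92781947e-01],
       [ 1.92794276e-01, -3.49382338e-04, -9.81239138e-01]]), 't': array([-0.00473873,  0.52795942,  1.2518938 ])}
wrist {'fovy': 60.26198082627406, 'cx': 257.694969473629, 'cy': 191.32016348242243, 'k1': -0.07740414270404249, 'R': array([[ 0.78476787, -0.61978508, -0.00241899],
       [-0.59839952, -0.75869458,  0.25748892],
       [-0.16142306, -0.2006215 , -0.96627822]]), 't': array([-0.64826852, -0.03031709,  0.39142763])}
```

View pics/scene0.png

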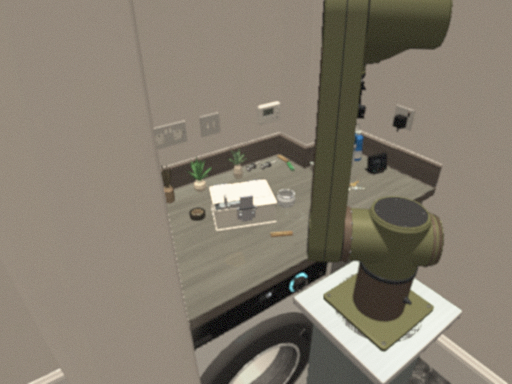

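View pics/top0.png

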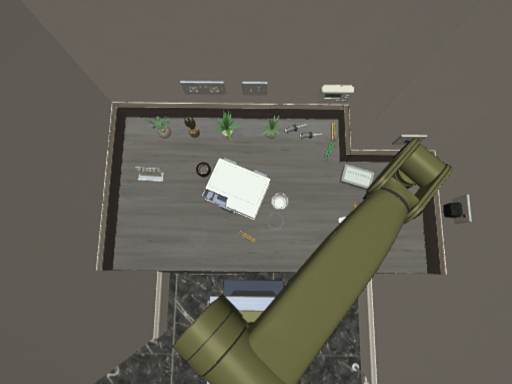

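View pics/wrist0.png

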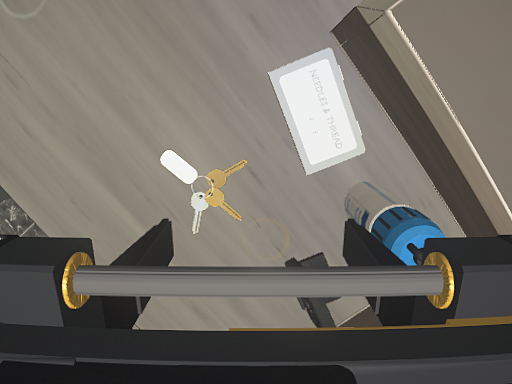

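```bash
python3 - <<'E'
import cv2
a=cv2.imread("pics/top0.png")[145:250,185:305]
cv2.imwrite("pics/topz.png",cv2.resize(a,None,fx=5.5,fy=5.5,interpolation=cv2.INTER_CUBIC))
a=cv2.imread("pics/scene0.png")[165:245,180:305]
cv2.imwrite("pics/scz.png",cv2.resize(a,None,fx=6,fy=6,interpolation=cv2.INTER_CUBIC))
E
```

```text
(no output)
```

View pics/topz.png

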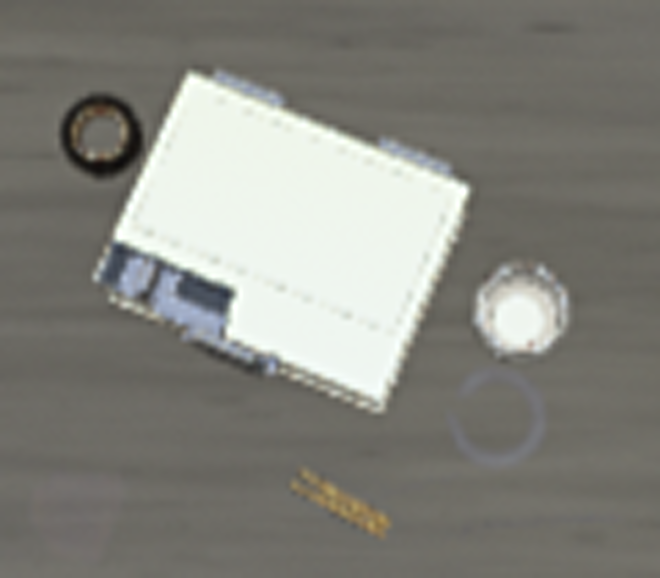

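View pics/scz.png

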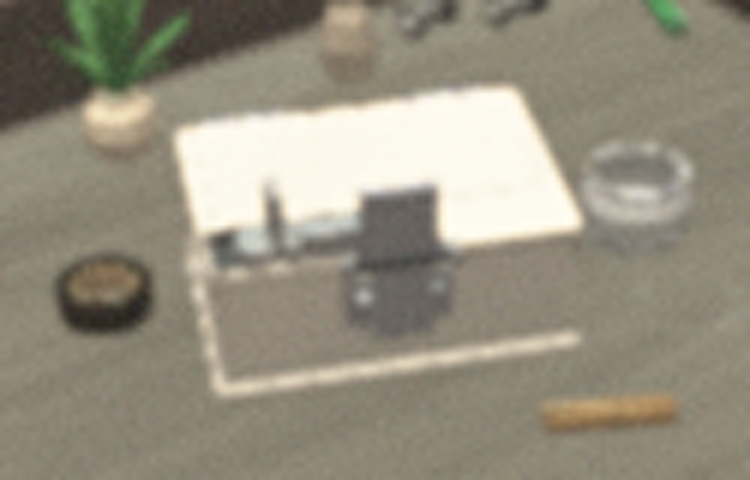

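```bash
cat > h.py <<'E'
import numpy as np, cv2
from scipy.optimize import least_squares
def K(c):
    f=192/np.tan(np.radians(c['fovy'])/2); return np.array([[f,0,c['cx']],[0,f,c['cy']],[0,0,1.]])
def proj(c,X):
    X=np.atleast_2d(X); r,_=cv2.Rodrigues(c['R']); 
    return cv2.projectPoints(X,r,c['t'],K(c),np.array([c['k1'],0,0,0.]))[0][:,0]
def ray(c,uv,z):
    p=cv2.undistortPoints(np.array([[uv]],float),K(c),np.array([c['k1'],0,0,0.]))[0,0]
    d=c['R'].T@np.array([p[0],p[1],1]); o=-c['R'].T@c['t']; return o+d*(z-o[2])/d[2]
def box(p,B):
    B=np.atleast_2d(B); s,co=np.sin(p[2]),np.cos(p[2])
    return np.c_[p[0]+co*B[:,0]-s*B[:,1],p[1]+s*B[:,0]+co*B[:,1],B[:,2]]
E
python3 - <<'E'
from h import *
from plant import manip
c=manip.get_calibration('top')
uv=np.array([[190,70],[470,187],[382,412]]);uv=np.c_[185+(uv[:,0]+.5)/5.5-.5,145+(uv[:,1]+.5)/5.5-.5]
for u in uv: print(ray(c,u,.086))
B=np.array([[.075,.1,.086],[.075,-.1,.086],[-.08,-.1,.086]])
s=least_squares(lambda p:(proj(c,box(p,B))-uv).ravel(),[.65,.05,-.4]);print(s.x,s.fun)
for n,u,z in (('cup',(520,330),.03),('tape',(100,135),.01),('peg',(342,503),.006)):
    u=(185+(u[0]+.5)/5.5-.5,145+(u[1]+.5)/5.5-.5);print(n,ray(c,u,z))
    
E
```

```text
[0.65109798 0.12877642 0.086     ]
[ 0.57234989 -0.05911227  0.086     ]
[ 0.4220528  -0.00214495  0.086     ]
[ 0.53923024  0.06211127 -0.38719884] [ 0.61154185  1.22199842 -0.08428892  0.38149676 -0.50963011 -1.49651411]
cup [ 0.48570966 -0.09599347  0.03      ]
tape [0.62556836 0.19885658 0.01      ]
peg [0.36870979 0.02442622 0.006     ]
```

{"name": "play_rows", "arguments": {
  "steps": [
    [[1,-4,38,4,1.4],[1,-4,38,4,1.4],[1,-4,38,4,1.4],[1,-4,38,4,1.4],[1,-4,38,4,1.4],[1,-4,38,4,1.4],[1,-4,38,4,1.4],[1,-4,38,4,1.4],[1,-4,38,4,1.4],[1,-4,38,4,1.4],[1,-4,38,4,1.4],[1,-4,38,4,1.4]]
  ]
}}

```text
t: 1.15
position: [0.4531, 0.066, 0.333]
ee_rot: [-3.131, 0.0, 1.195]
force: [1.2, -0.3, 0.6]
width: 0.0205
```

{"name": "play_rows", "arguments": {
  "steps": [
    [[1,0,0,0,0],[1,0,0,0,0],[1,0,0,0,0]]
  ]
}}

```text
t: 1.4
position: [0.4515, 0.0728, 0.3337]
ee_rot: [-3.132, -0.002, 1.208]
force: [0.3, 0.2, 1.0]
width: 0.0018
```

```bash
python3 - <<'E'
from plant import manip
import cv2,pickle
c=manip.get_calibration('wrist');im=manip.grab_frame('wrist');cv2.imwrite('pics/w1.png',im);pickle.dump(c,open('w1.pkl','wb'))
t=manip.grab_frame('top');cv2.imwrite('pics/top1.png',t)
print(manip.observe()['position'],manip.observe()['ee_rot'],manip.observe()['width'])
cv2.imwrite('pics/w1z.png',cv2.resize(im,(800,600),interpolation=cv2.INTER_CUBIC))
E
```

```text
[0.45171552 0.07175874 0.33349398] [-3.13164585e+00 -1.68489599e-03  1.20579748e+00] 0.0006453548289254317
```

View pics/w1z.png

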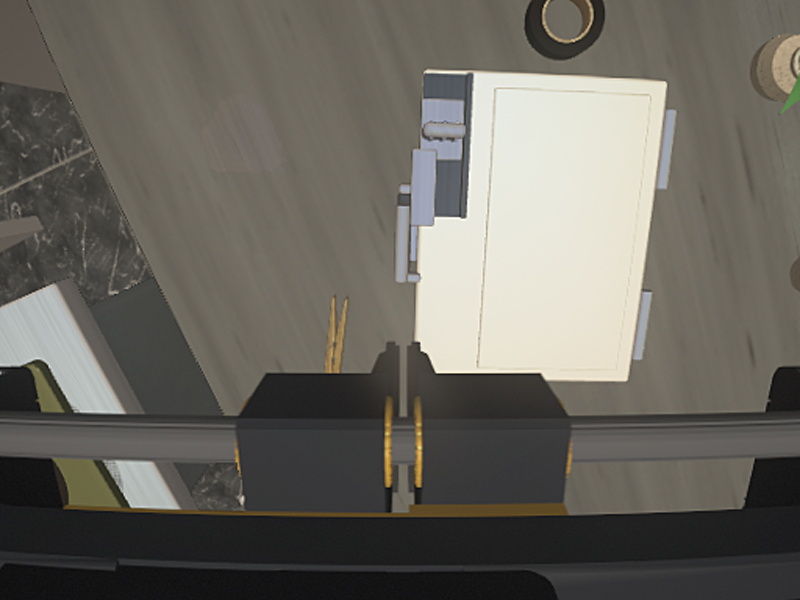

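```bash
python3 - <<'E'
from h import *
import pickle
c=pickle.load(open('w1.pkl','rb'))
uv=np.array([[424,69],[667,81],[629,382]])*.64-.18
B=np.array([[-.08,.1,.086],[.075,.1,.086],[.075,-.1,.086]])
s=least_squares(lambda p:(proj(c,box(p,B))-uv).ravel(),[.54,.06,-.4]);print(s.x,s.fun)
# fin + tab
p=s.x
f=ray(c,np.array([443,130])*.64-.18,.135); d=f[:2]-p[:2]
print('fin local',np.array([[np.cos(p[2]),np.sin(p[2])],[-np.sin(p[2]),np.cos(p[2])]])@d)
P=lambda b:(proj(c,box(p,b))+.18)/.64
print(P([[-.089,.022,.134],[-.089,-.022,.134],[-.089,.022,.089],[-.089,-.022,.089],[-.068,.06,.135],[-.08,-.1,.086]]))
t=manip=None
ct=__import__('plant').manip.get_calibration('top')
print(proj(ct,box(p,[[.075,.1,.086],[.075,-.1,.086],[-.08,-.1,.086]])), (np.array([[190,70],[470,187],[382,412]])+.5)/5.5-.5+[185,145])
for n,b in dict(start=[-.068,.036,0],end=[-.068,.082,0],front=[-.125,0,0],pushed=[-.06,0,0],lid0=[-.12,-.065,0]).items(): print(n,box(p,b)*1000)
E
```

```text
[ 0.54135195  0.06581606 -0.39314151] [-0.11330816  0.98470587  0.85838856  1.200812   -0.89894962 -2.85515471]
fin local [-0.06954518  0.06155429]
[[404.90295272 202.14032283]
 [402.55838325 278.74099736]
 [405.38131433 197.05609315]
 [403.32039208 264.05943163]
 [445.71178258 133.05520352]
 [412.70857618 371.7534422 ]]
[[218.93572154 157.87930788]
 [268.99648135 178.5884461 ]
 [252.31552268 217.50262188]] [[219.13636364 157.31818182]
 [270.04545455 178.59090909]
 [254.04545455 219.5       ]]
start [[492.3309739  125.11988898   0.        ]]
end [[509.9532127  167.61055501   0.        ]]
front [[425.88817911 113.70257669   0.        ]]
pushed [[485.92933762  88.80158708   0.        ]]
lid0 [[405.60574015  51.74595743   0.        ]]
```

{"name": "play_rows", "arguments": {
  "steps": [
    [[1,20,26,0,-0.8],[1,20,26,0,-0.8],[1,0,0,-20,0],[1,0,0,-25,0],[1,0,0,-25,0],[1,0,0,-20,0],[1,0,0,0,0]]
  ]
}}

```text
t: 2.08
position: [0.4972, 0.1146, 0.2404]
ee_rot: [-3.135, -0.001, 1.155]
force: [-0.8, 0.1, 0.1]
width: 0.0006
```

{"name": "play_rows", "arguments": {
  "steps": [
    [[1,-4,9,-5,1],[1,0,1,-10,0],[1,0,0,-12,0],[1,0,0,-10,0],[1,0,0,0,0],[1,0,0,0,0]]
  ]
}}

```text
t: 2.58
position: [0.4949, 0.1222, 0.2025]
ee_rot: [-3.138, -0.002, 1.168]
force: [-0.4, 0.1, 1.0]
width: 0.0005
```

```bash
python3 - <<'E'
from plant import manip
import cv2
im=manip.grab_frame('wrist');cv2.imwrite('pics/w2.png',im)
o=manip.observe();print(o['position'],o['ee_rot'],o['force'])
E
```

```text
[0.49470587 0.12225124 0.20239815] [-3.13716143e+00 -1.94787238e-03  1.16776418e+00] [ 0.04392097 -0.80185508 -1.02284477]
```

View pics/w2.png

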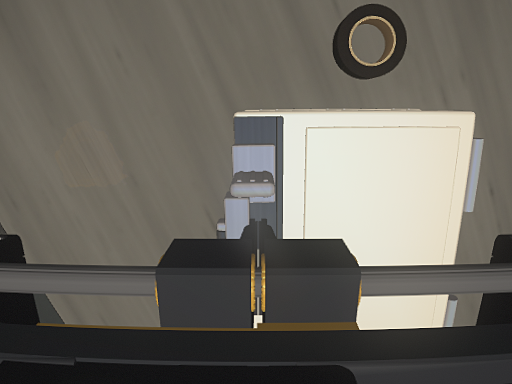

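{"name": "play_rows", "arguments": {
  "steps": [
    [[1,-1,0,-11,0],[1,0,0,0,0],[1,3,7,0,0],[1,3,7,0,0],[1,3,7,0,0],[1,2,5,0,0]]
  ]
}}

```text
t: 3.13
position: [0.5058, 0.1497, 0.1919]
ee_rot: [-3.139, -0.002, 1.167]
force: [1.0, -1.1, -0.6]
width: 0.0006
```

{"name": "play_rows", "arguments": {
  "steps": [
    [[1,2,5,0,0],[1,2,5,0,0],[1,1,3,0,0],[1,1,3,0,0]]
  ]
}}

```text
t: 3.47
position: [0.5106, 0.1613, 0.191]
ee_rot: [-3.139, 0.025, 1.173]
force: [-6.5, -14.3, 6.0]
width: 0.0004
```

{"name": "play_rows", "arguments": {
  "steps": [
    [[1,-3,-8,0,0],[1,-2,-5,0,0],[1,0,0,25,0],[1,0,0,25,0],[1,0,0,0,0]]
  ]
}}

```text
t: 3.88
position: [0.5052, 0.149, 0.2413]
ee_rot: [-3.136, 0.024, 1.173]
force: [1.1, 0.1, 0.9]
width: 0.0002
```

```bash
python3 - <<'E'
from plant import manip
from h import *
c=manip.get_calibration('wrist');im=manip.grab_frame('wrist');cv2.imwrite('pics/w3.png',im)
o=manip.observe();print(o['t'],o['position'],o['ee_rot'],o['force'])
p=[ 0.54135195 , 0.06581606 ,-0.39314151]
print(proj(c,box(p,[[-.068,.06,.135],[-.068,.09,.135],[-.08,.1,.086]])))
E
```

```text
3.9333 [0.50454772 0.14882687 0.23926488] [-3.13429759  0.02516829  1.17291255] [ 0.03333394 -0.80671566 -0.10596141]
[[255.67674999 219.4254944 ]
 [255.32696633 173.6885907 ]
 [240.0730686  145.76737836]]
```

View pics/w3.png

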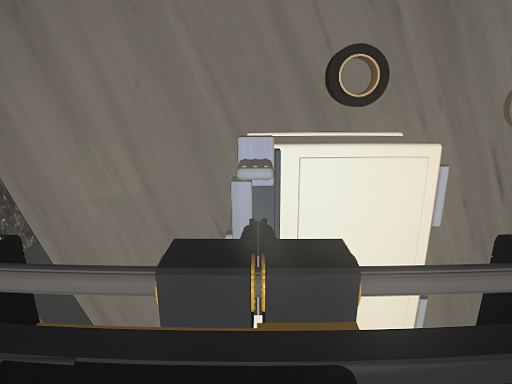

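{"name": "play_rows", "arguments": {
  "steps": [
    [[1,-28,-13,0,0],[1,-28,-13,0,0],[1,-27,-12,0,0],[1,0,0,0,0],[1,0,0,0,0]]
  ]
}}

```text
t: 4.35
position: [0.4183, 0.111, 0.2337]
ee_rot: [-3.13, 0.024, 1.174]
force: [-0.6, 0.7, 0.5]
width: 0.0005
```

{"name": "play_rows", "arguments": {
  "steps": [
    [[1,0,0,-20,0],[1,0,0,-18,0],[1,0,0,-9,0],[1,0,0,0,0]]
  ]
}}

```text
t: 4.68
position: [0.4201, 0.1123, 0.1847]
ee_rot: [-3.132, 0.02, 1.174]
force: [-0.6, -0.1, -1.3]
width: 0.0
```

```bash
python3 - <<'E'
from plant import manip
from h import *
im=manip.grab_frame('wrist');cv2.imwrite('pics/w4.png',im)
o=manip.observe();print(o['t'],o['position'],o['ee_rot'],o['force'])
E
```

```text
4.7333 [0.42041579 0.11231165 0.18549215] [-3.13298777  0.01991435  1.17367624] [-0.00783478  0.40991933 -0.0117286 ]
```

View pics/w4.png

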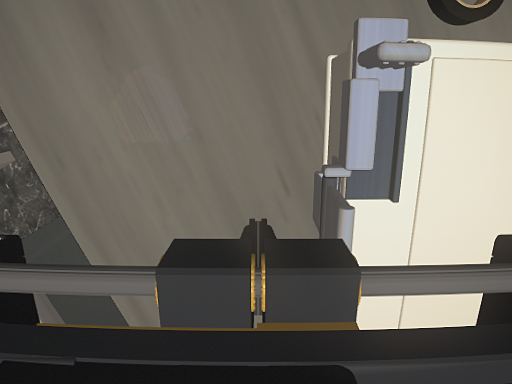

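{"name": "play_rows", "arguments": {
  "steps": [
    [[1,13,-5.4,0,0],[1,7.4,-3,0,0],[1,5.5,-2.3,0,0],[1,5.5,-2.3,0,0],[1,5.5,-2.3,0,0],[1,5.5,-2.3,0,0]]
  ]
}}

```text
t: 5.23
position: [0.466, 0.0952, 0.1878]
ee_rot: [-3.13, 0.019, 1.175]
force: [-3.1, 1.7, 0.7]
width: 0.0003
```

{"name": "play_rows", "arguments": {
  "steps": [
    [[1,5.5,-2.3,-1,0],[1,5.5,-2.3,-1,0],[1,3,-1.2,0,0]]
  ]
}}

```text
t: 5.48
position: [0.479, 0.0901, 0.1855]
ee_rot: [-3.119, 0.019, 1.174]
force: [-10.8, 4.9, 6.2]
width: 0.0005
```

```bash
python3 - <<'E'
from plant import manip
from h import *
im=manip.grab_frame('wrist');cv2.imwrite('pics/w5.png',im)
a=manip.grab_frame('scene')[140:240,180:305]
cv2.imwrite("pics/sc5.png",cv2.resize(a,None,fx=6,fy=6,interpolation=cv2.INTER_CUBIC))
o=manip.observe();print(o['t'],o['position'],o['ee_rot'],o['force'])
E
```

```text
5.5833 [0.47931424 0.08997537 0.18557002] [-3.12052476  0.01943646  1.17430486] [-8.79320409  3.81867046  6.68786612]
```

View pics/w5.png

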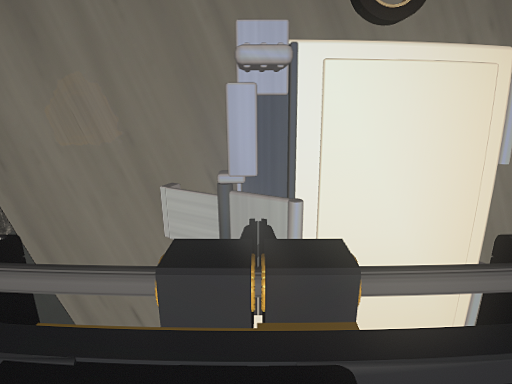

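View pics/sc5.png

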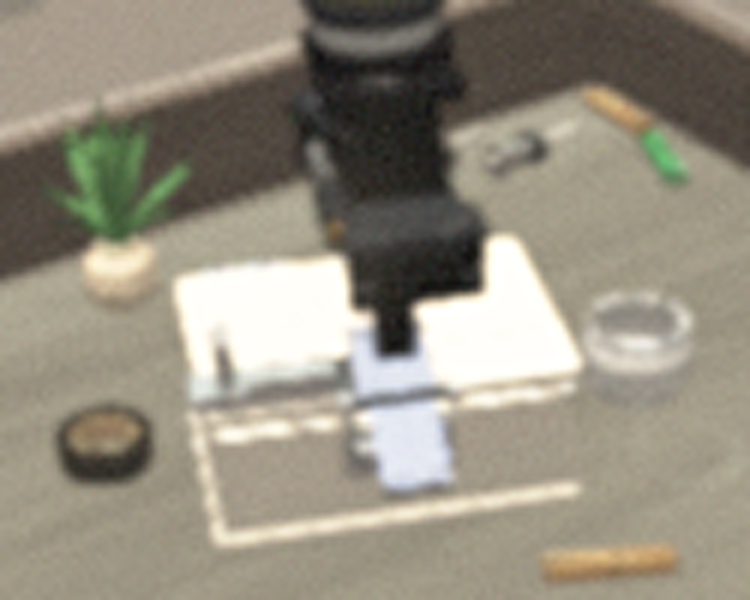

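{"name": "play_rows", "arguments": {
  "steps": [
    [[1,-5,2,6,0],[1,0,0,38,0],[1,0,0,38,0],[1,0,0,38,0],[1,0,0,0,0],[1,0,0,0,0],[1,0,0,0,0]]
  ]
}}

```text
t: 6.17
position: [0.4759, 0.0906, 0.3123]
ee_rot: [-3.133, 0.017, 1.174]
force: [0.2, 0.2, 0.3]
width: 0.0006
```

```bash
python3 - <<'E'
from plant import manip
from h import *
im=manip.grab_frame('wrist');cv2.imwrite('pics/w6.png',im)
a=manip.grab_frame('scene')[140:240,180:305]
cv2.imwrite("pics/sc6.png",cv2.resize(a,None,fx=6,fy=6,interpolation=cv2.INTER_CUBIC))
o=manip.observe();print(o['t'],o['position'],o['ee_rot'],o['force'])
E
```

```text
6.2667 [0.47506625 0.09060921 0.31033977] [-3.1296763   0.01917231  1.17379829] [ 0.1834961  -0.04295639 -0.25055205]
```

View pics/w6.png

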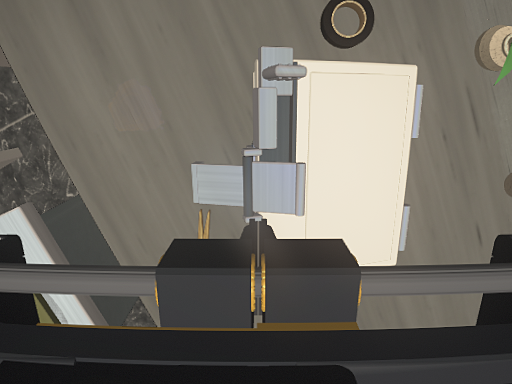

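View pics/sc6.png

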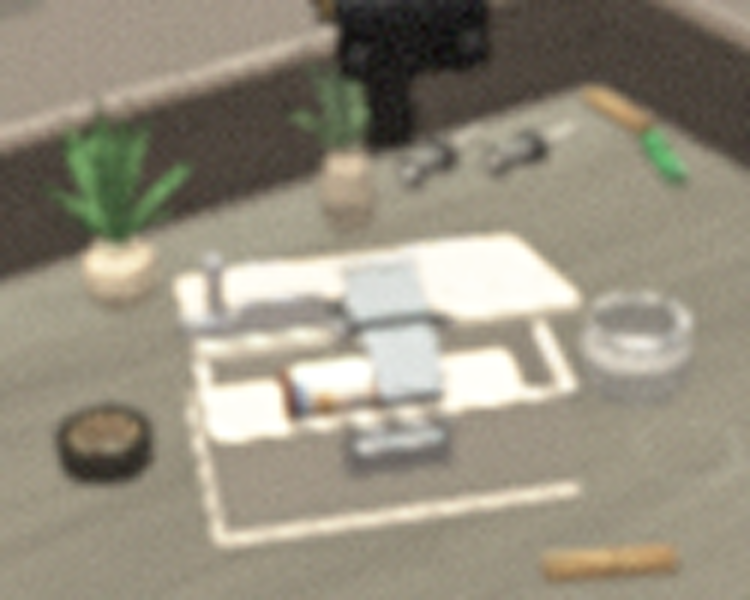

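{"name": "play_rows", "arguments": {
  "steps": [
    [[1,-26,-14,0,0],[1,-26,-15,0,0],[1,-25,-14,0,0],[1,0,0,-30,0],[1,0,0,-30,0],[1,0,0,-30,0],[1,0,0,-28,0],[1,0,0,0,0]]
  ]
}}

```text
t: 6.93
position: [0.3909, 0.0454, 0.1785]
ee_rot: [-3.122, 0.025, 1.174]
force: [-1.8, 0.5, -0.2]
width: 0.0006
```

```bash
python3 - <<'E'
from plant import manip
from h import *
im=manip.grab_frame('wrist');cv2.imwrite('pics/w7.png',im)
a=manip.grab_frame('scene')[140:240,180:305]
cv2.imwrite("pics/sc7.png",cv2.resize(a,None,fx=6,fy=6,interpolation=cv2.INTER_CUBIC))
o=manip.observe();print(o['t'],o['position'],o['ee_rot'],o['force'])
p=np.array([ 0.54135195 , 0.06581606 ]);e=np.array([np.cos(-.39314),np.sin(-.39314)]);d=o['position'][:2]-p;print(d@e,d@[-e[1],e[0]])
E
```

```text
7.0333 [0.39385687 0.04546775 0.18366669] [-3.12855385  0.02183806  1.17411763] [ 0.10061543 -0.71915929  0.98366864]
-0.12844753815925397 -0.0752999505781836
```

View pics/sc7.png

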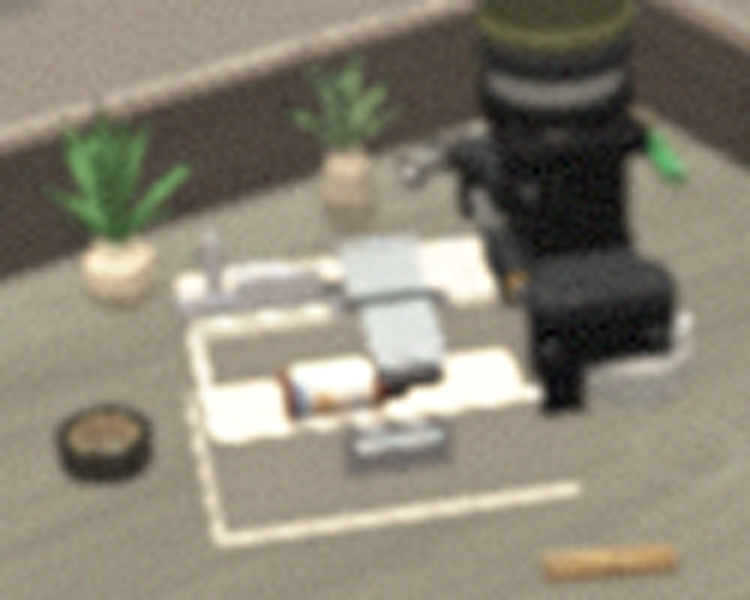

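View pics/w7.png

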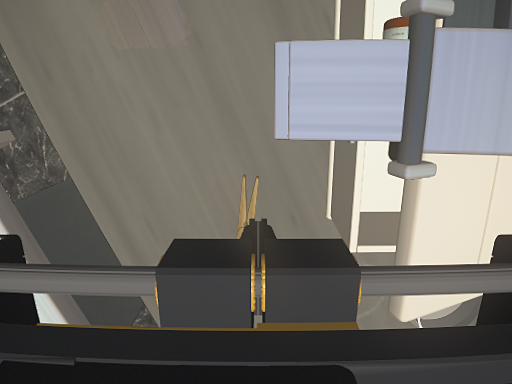

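{"name": "play_rows", "arguments": {
  "steps": [
    [[1,20,-8.3,3,0],[1,18,-7.5,3,0],[1,6.5,-2.7,9,0],[1,6.5,-2.7,10,0],[1,6.5,-2.7,10,0],[1,6.5,-2.7,10,0],[1,6.5,-2.7,10,0]]
  ]
}}

```text
t: 7.62
position: [0.4654, 0.0172, 0.2504]
ee_rot: [-3.119, 0.021, 1.176]
force: [-0.2, 0.7, -1.0]
width: 0.0005
```

```bash
cat > st.py <<'E'
from plant import manip
from h import *
import sys
n=sys.argv[1]
im=manip.grab_frame('wrist');cv2.imwrite(f'pics/w{n}.png',im)
a=manip.grab_frame('scene')[120:240,180:305]
cv2.imwrite(f"pics/sc{n}.png",cv2.resize(a,None,fx=5,fy=5,interpolation=cv2.INTER_CUBIC))
o=manip.observe();print(o['t'],o['position'],o['ee_rot'],o['force'])
p=np.array([ 0.54135195 , 0.06581606 ]);e=np.array([np.cos(-.39314),np.sin(-.39314)]);d=o['position'][:2]-p;print(d@e,d@[-e[1],e[0]])
E
python3 st.py 8
```

```text
7.7167 [0.46727608 0.01688135 0.25268629] [-3.12517252  0.01934529  1.17522781] [-1.4449143  -0.16925687  4.78185631]
-0.04967823685249382 -0.07357929553724088
```

View pics/sc8.png

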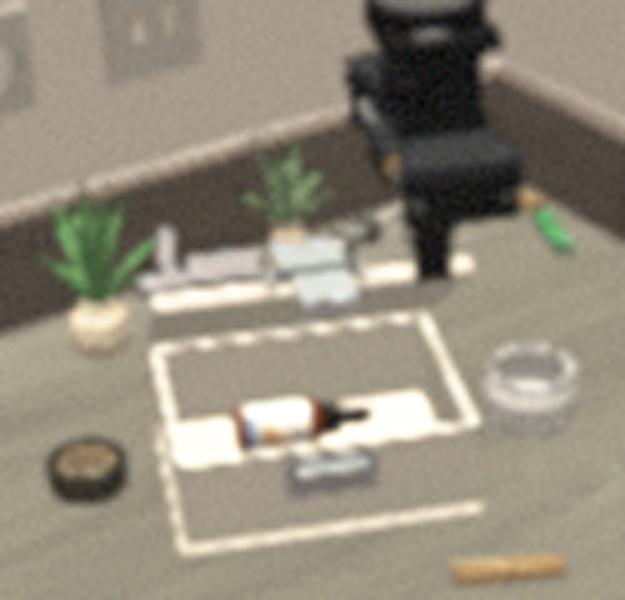

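View pics/w8.png

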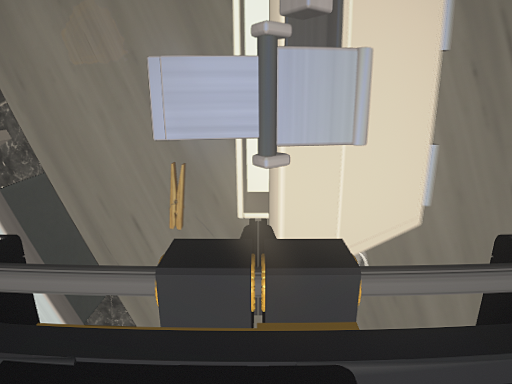

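{"name": "play_rows", "arguments": {
  "steps": [
    [[1,8.3,-3.5,2,0],[1,8.3,-3.5,3,0],[1,8.3,-3.5,3,0],[1,8.3,-3.5,3,0],[1,8.3,-3.5,3,0],[1,8.3,-3.5,2,0],[1,8.3,-3.5,2,0],[1,8.3,-3.5,2,0]]
  ]
}}

```text
t: 8.38
position: [0.5171, -0.0031, 0.2941]
ee_rot: [-3.066, 0.024, 1.181]
force: [-3.6, 0.5, 5.2]
width: 0.0004
```

```bash
python3 st.py 9
```

```text
8.4833 [ 0.51859775 -0.00374224  0.29510106] [-3.07057752  0.02384875  1.18015401] [-2.42779011 -2.24806328 10.56345707]
0.00562884052527894 -0.07296866772017326
```

View pics/sc9.png

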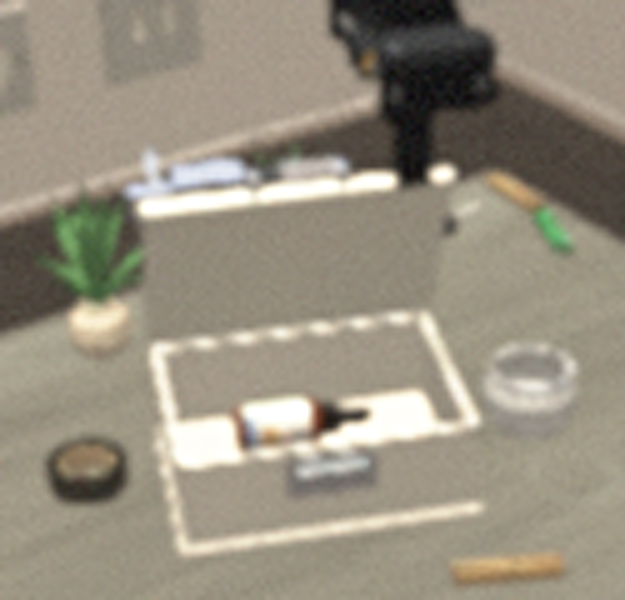

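View pics/w9.png

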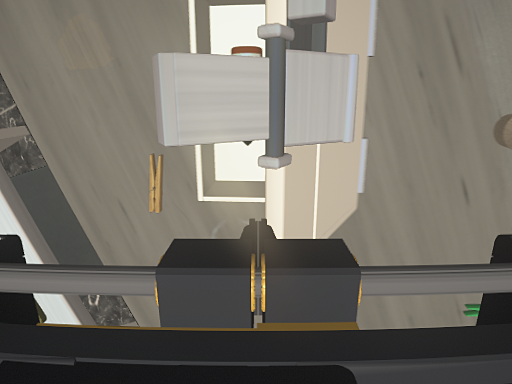

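{"name": "play_rows", "arguments": {
  "steps": [
    [[1,-8,3.4,0,0],[1,-4,1.7,-8,0],[1,0,0,-14,0],[1,0,0,-4,0],[1,0,0,0,0]]
  ]
}}

```text
t: 8.9
position: [0.5053, 0.0025, 0.2697]
ee_rot: [-3.076, 0.022, 1.181]
force: [0.2, -0.2, 0.3]
width: 0.0005
```

```bash
python3 st.py 10
```

```text
9.0 [0.50559    0.00238926 0.27023632] [-3.07566616  0.02210993  1.18044773] [0.19111852 0.10370855 0.26575909]
-0.008735478038252828 -0.07228808661657034
```

View pics/sc10.png

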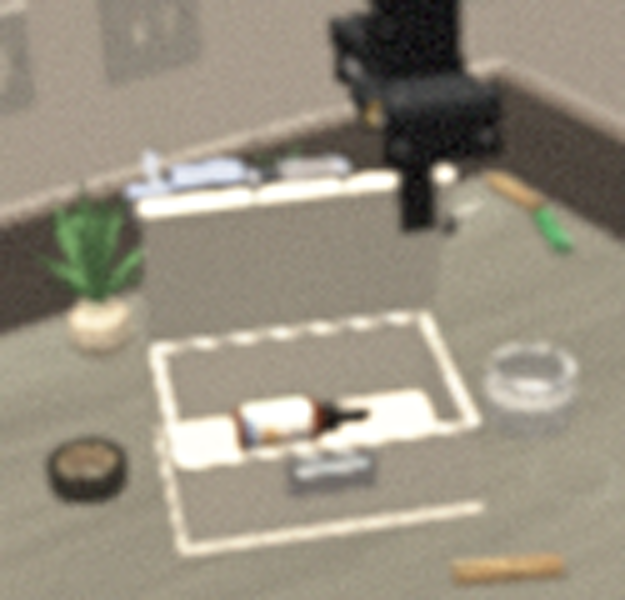

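View pics/w10.png

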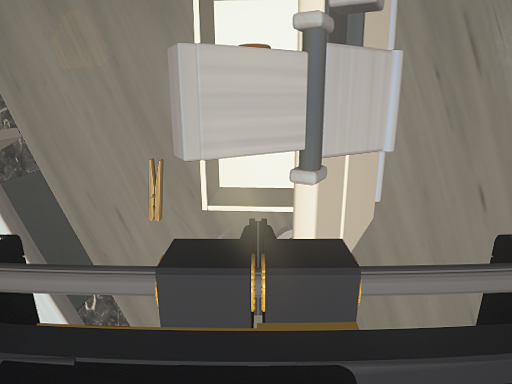

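{"name": "play_rows", "arguments": {
  "steps": [
    [[1,8.3,-3.5,0,0],[1,8.3,-3.5,0,0],[1,7.4,-3.1,0,0],[1,7.4,-3.1,0,0],[1,6.5,-2.7,0,0],[1,5.5,-2.3,0,0]]
  ]
}}

```text
t: 9.5
position: [0.5535, -0.0174, 0.2715]
ee_rot: [-3.075, 0.022, 1.181]
force: [-1.6, 0.8, 0.8]
width: 0.0006
```

```bash
python3 st.py 11
```

```text
9.6 [ 0.55348727 -0.01750717  0.27128883] [-3.07567318  0.02163686  1.18031533] [-0.05781055  0.83271741 -0.05104594]
0.043129887522458554 -0.07231763482414948
```

View pics/sc11.png

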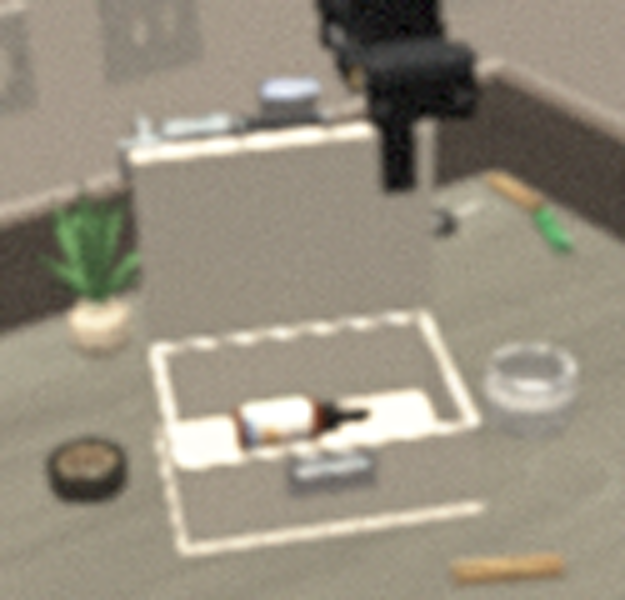

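View pics/w11.png

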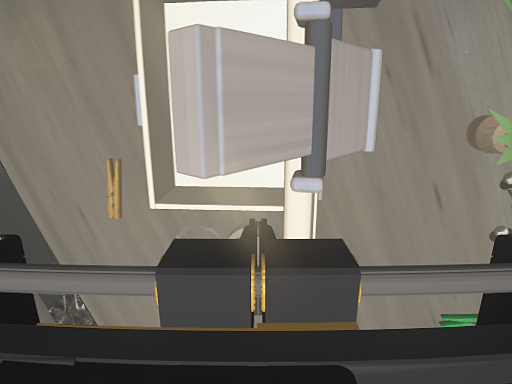

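{"name": "play_rows", "arguments": {
  "steps": [
    [[1,-8,3.3,0,0],[1,-14,5.8,0,0],[1,-14,5.8,0,0],[1,-10,-10,15,0],[1,-15,-25,20,0],[1,-15,-30,25,0],[1,-15,-30,25,0],[1,0,-30,0,0],[1,0,0,0,0],[1,0,0,0,0],[1,0,0,0,0]]
  ]
}}

```text
t: 10.52
position: [0.4507, -0.1273, 0.3549]
ee_rot: [-3.071, 0.025, 1.184]
force: [0.5, 0.7, 0.5]
width: 0.0003
```

```bash
python3 st.py 12; python3 - <<'E'
from plant import manip
import cv2
a=manip.grab_frame('top')[125:250,185:305]
cv2.imwrite("pics/top12.png",cv2.resize(a,None,fx=4.7,fy=4.7,interpolation=cv2.INTER_CUBIC))
E
```

```text
10.6167 [ 0.45093111 -0.12672873  0.35452138] [-3.06986588  0.02499835  1.18599874] [-0.56497209  0.158047    0.04175586]
-0.009760569604593677 -0.2124950719083617
```

View pics/sc12.png

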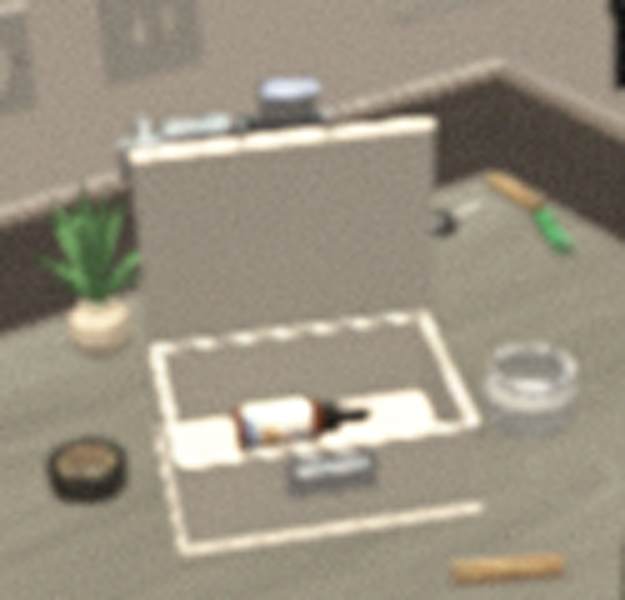

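View pics/top12.png

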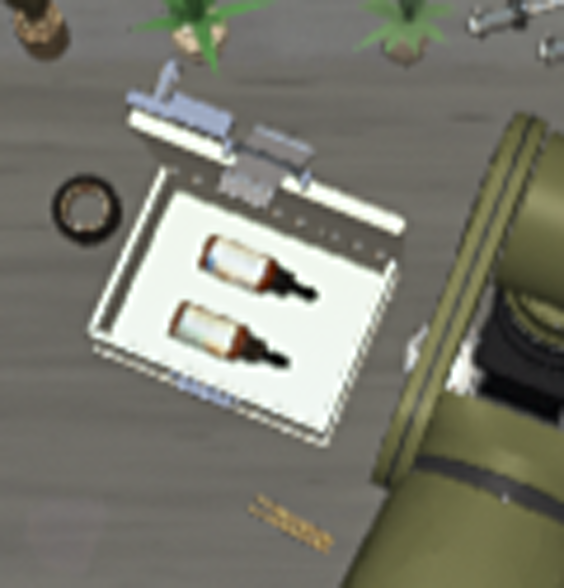

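View pics/w12.png

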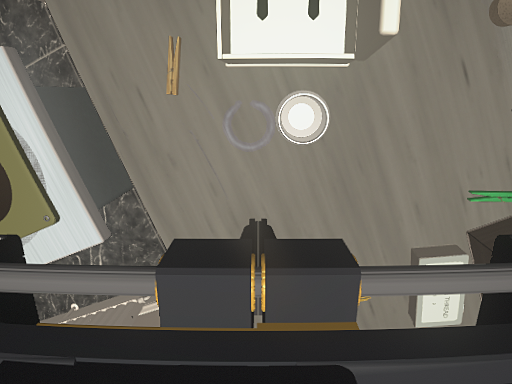

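```bash
python3 - <<'E'
from plant import manip
from h import *
c=manip.get_calibration('scene');ct=manip.get_calibration('top')
p=[ 0.54135195 , 0.06581606 ,-0.39314151]
print('meas scene',(np.array([436,121])+.5)/5-.5+[180,120],'top',(np.array([405,222])+.5)/4.7-.5+[185,125])
for a in (1.2,1.3,1.4,1.5,1.6,1.7):
    X=box(p,[[.075-.155*np.cos(a),-.1,.08+.155*np.sin(a)]]);print(a,proj(c,X)[0],proj(ct,X)[0])
E
```

```text
meas scene [266.8 143.8] top [270.77659574 171.84042553]
1.2 [268.37882961 151.223678  ] [264.26284045 184.26468611]
1.3 [267.3031788  148.01830328] [266.07335419 179.84089527]
1.4 [266.21588601 145.2228409 ] [267.92069685 175.39623215]
1.5 [265.13090317 142.86097738] [269.77891488 170.99325315]
1.6 [264.06140434 140.94860788] [271.62187641 166.69371441]
1.7 [263.01958415 139.49422192] [273.42393522 162.55701106]
```

Both cameras put the lid at about 1.47 rad, and it is holding there. I'm handing the job in.

```bash
python3 -c "
from plant import manip
print(manip.job_done())"
```

```text
the job is handed in; nothing more can be done
None
```

The box is open and I handed the job in at about 10.8 s of the 48 s allowed; the hand-in gives no verdict.

1. **Tab:** I pushed the safety tab with the closed fingers until it hit its stop, at about 15 N. The wrist picture put the fin at about 30 mm, against 24 mm needed.
2. **Latch:** I then tipped the horn back from the front to near its stop. The lid popped up by itself, and the latch was still tipped in every picture after that.
3. **Lid:** I swung the lid up by its front right edge. Partway up the fingertips were near the top of the edge, with about 10 N of upward force. I backed off, lowered the fingers and finished the push.

**Last checks:** After I pulled the arm back, the scene and top cameras both put the lid at about 1.47 rad, and it was standing by itself. The arm was clear of everything, with under 1 N on the wrist.

The last pictures show the cup, tape and peg upright and apparently where they were, judged by eye. I did not check the tin and card holder separately at the end, but the arm never went near them at low height.

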